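# Switch the bench modules on in order

### The job

Power up the test bench: press the red key fully in, then the yellow, then the blue, lifting off after each one; push only lightly with the fingertips, as on a delicate instrument. Leave the green key up, and do not lift, shove or tip the modules or anything else on the bench.

Things in the scene. Friction and masses are not known exactly. Their poses are not given: they have to be found in the camera images.
- mod_red: loose grey switch module with a red round key (one of the three to be switched on): a box 95 (x) x 64 (y) x 42 mm high on thin rubber feet, about 0.7 kg, standing on the table. Origin at the centre of its underside, z up, x along the long side. The key's axis is at x = -16 mm, y = 0. Two small terminals, 7 mm tall, stand on its top at x = +32 mm, y = +-15 mm
- key_red_top (a point): centre of the top face of the red key: an upright cylinder 36 mm in diameter whose top stands 24 mm above the module's top (66 mm above the table) when up and 14 mm above it (56 mm above the table) once fully in and let go; moves with the key and its cap; z up
- key_red (a joint): how far the red key is pushed in, m: 0 up (start), 0.010 fully in, at a hard stop. Slides straight down against a steady 3 N and stays where left. Its cap is cushioned by a spring (1.5 N/mm, 8 mm): the fingertips sink 2 mm before the key moves, it is fully in at 12 mm, then the force grows 1.5 N/mm to 12 N at 18 mm (hard stop). Let go, only the cap's cushioning springs back
- mod_yellow: loose grey switch module with a yellow round key (one of the three to be switched on): a box 95 (x) x 64 (y) x 42 mm high on thin rubber feet, about 0.7 kg, standing on the table. Origin at the centre of its underside, z up, x along the long side. The key's axis is at x = -16 mm, y = 0. Two small terminals, 7 mm tall, stand on its top at x = +32 mm, y = +-15 mm
- key_yellow_top (a point): centre of the top face of the yellow key: an upright cylinder 36 mm in diameter whose top stands 24 mm above the module's top (66 mm above the table) when up and 14 mm above it (56 mm above the table) once fully in and let go; moves with the key and its cap; z up
- key_yellow (a joint): how far the yellow key is pushed in, m: 0 up (start), 0.010 fully in, at a hard stop. Slides straight down against a steady 3 N and stays where left. Its cap is cushioned by a spring (1.5 N/mm, 8 mm): the fingertips sink 2 mm before the key moves, it is fully in at 12 mm, then the force grows 1.5 N/mm to 12 N at 18 mm (hard stop). Let go, only the cap's cushioning springs back
- mod_blue: loose grey switch module with a blue round key (one of the three to be switched on): a box 95 (x) x 64 (y) x 42 mm high on thin rubber feet, about 0.7 kg, standing on the table. Origin at the centre of its underside, z up, x along the long side. The key's axis is at x = -16 mm, y = 0. Two small terminals, 7 mm tall, stand on its top at x = +32 mm, y = +-15 mm
- key_blue_top (a point): centre of the top face of the blue key: an upright cylinder 36 mm in diameter whose top stands 24 mm above the module's top (66 mm above the table) when up and 14 mm above it (56 mm above the table) once fully in and let go; moves with the key and its cap; z up
- key_blue (a joint): how far the blue key is pushed in, m: 0 up (start), 0.010 fully in, at a hard stop. Slides straight down against a steady 3 N and stays where left. Its cap is cushioned by a spring (1.5 N/mm, 8 mm): the fingertips sink 2 mm before the key moves, it is fully in at 12 mm, then the force grows 1.5 N/mm to 12 N at 18 mm (hard stop). Let go, only the cap's cushioning springs back
- mod_green: loose grey switch module with a green round key (to be left alone, key up): a box 95 (x) x 64 (y) x 42 mm high on thin rubber feet, about 0.7 kg, standing on the table. Origin at the centre of its underside, z up, x along the long side. The key's axis is at x = -16 mm, y = 0. Two small terminals, 7 mm tall, stand on its top at x = +32 mm, y = +-15 mm
- key_green_top (a point): centre of the top face of the green key: an upright cylinder 36 mm in diameter whose top stands 24 mm above the module's top (66 mm above the table) when up and 14 mm above it (56 mm above the table) once fully in and let go; moves with the key and its cap; z up
- key_green (a joint): how far the green key is pushed in, m: 0 up (start), 0.010 fully in, at a hard stop. Slides straight down against a steady 3 N and stays where left. Its cap is cushioned by a spring (1.5 N/mm, 8 mm): the fingertips sink 2 mm before the key moves, it is fully in at 12 mm, then the force grows 1.5 N/mm to 12 N at 18 mm (hard stop). Let go, only the cap's cushioning springs back
- capacitor: loose black capacitor can, 30 mm diameter, 42 mm tall, upright; origin at its underside's centre. Leave it where it is
- solder_reel: loose metal reel, 54 mm diameter, 40 mm tall, upright; origin at its underside's centre. Leave it where it is
- flux_jar: loose jar with an orange cap, 44 mm diameter, 45 mm tall; origin at its underside's centre. Leave it where it is
- heat_sink: loose finned aluminium heat sink, 44 x 44 x 28 mm; origin at its underside's centre. Leave it where it is
Things that resemble listed ones, but are neither listed nor needed, are in the scene too. What is shaped like the mod_yellow but orange is not meant. What is shaped like the mod_red but purple is not meant.

How it is judged:
On the way, in this order (a step that is already met when the one before it is completed fails the run):
1. the red key is in (over 7 mm), yellow and blue still up (value of joint key_red above 0.007 m and value of joint each of key_yellow, key_blue below 0.003 m), for 0.1 s.
2. fingers off the red module, then the yellow key is in, blue still up (value of joint each of key_red, key_yellow above 0.007 m and value of joint key_blue below 0.003 m and contact force between the fingers and mod_red below 0.1 N), for 0.1 s.
3. fingers off the yellow module, then the blue key is in (value of joint each of key_red, key_yellow, key_blue above 0.007 m and contact force between the fingers and mod_yellow below 0.1 N), for 0.1 s.
At the end, for the whole second after the job is handed in: The red, yellow and blue keys are each in by more than 7 mm of their 10 mm, the green key is up (under 3 mm); all four modules stand level (within 0.1 rad), at rest and within 25 mm of where they were, the loose things within 15 mm (value of joint each of key_red, key_yellow, key_blue above 0.007 m and value of joint key_green below 0.003 m and distance of each of mod_red, mod_yellow, mod_blue, mod_green from where it was at the start of the episode below 0.025 m and angle between each of mod_red, mod_yellow, mod_blue, mod_green's own z axis and vertical below 0.1 rad and linear speed of each of mod_red, mod_yellow, mod_blue, mod_green below 0.02 m/s and distance of each of capacitor, solder_reel, flux_jar, heat_sink from where it was at the start of the episode below 0.015 m); the robot touches nothing.
It fails at once if a key goes down out of order: yellow before red is in, or blue before yellow is in ((value of joint key_yellow above 0.003 m and value of joint key_red below 0.007 m) or (value of joint key_blue above 0.003 m and value of joint key_yellow below 0.007 m)).
It fails at once if the green key is pressed (value of joint key_green above 0.003 m).
It fails at once if a module is pressed with more than 20 N (contact force between any of the fingers, the arm and mod_red above 20 N or contact force between any of the fingers, the arm and mod_yellow above 20 N or contact force between any of the fingers, the arm and mod_blue above 20 N or contact force between any of the fingers, the arm and mod_green above 20 N).
It fails at once if a module is lifted more than 10 mm, tipped more than 0.25 rad or shoved more than 25 mm (height (world z) of any of mod_red, mod_yellow, mod_blue, mod_green above 0.01 m or angle between any of mod_red, mod_yellow, mod_blue, mod_green's own z axis and vertical above 0.25 rad or distance of any of mod_red, mod_yellow, mod_blue, mod_green from where it was at the start of the episode above 0.025 m).
It fails at once if a bystander is moved more than 15 mm (distance of any of capacitor, solder_reel, flux_jar, heat_sink from where it was at the start of the episode above 0.015 m).
It also fails if it takes over 48 s, if anything falls off the work surface, if the arm or the gripper's body presses on something with over 40 N, if the wrist force passes 120 N, or if a joint passes its speed limit or range.

### The arm

A 6-joint arm with a two-finger parallel gripper is mounted at the origin on the work surface. World frame = base frame: x ahead of the robot, y to its left, z up, the work surface at z = 0. Lengths are in m, angles in rad, forces in N, time in s.
With the tool pointing down it reaches from about 0.375 to 0.9 m from the base axis. Payload 3.1 kg.
Tool frame: the origin (TCP) lies between the finger pads; the fingertips stand 17 mm ahead of it and the grasp point (between the pads) lies 2 mm behind it (robot.nose_length is the distance from the TCP to the fingertips, in m); z points along the fingers, y is the line along which they close (so a half turn about z gives the same grasp; the last joint's range is limited). The gripper opens to 87 mm and grips with 3 to 60 N. Pads are 19 mm wide; open, the fingers measure 117 mm over their backs; the gripper's body (75 mm by 190 mm) begins 51 mm behind the grasp point.
Start: joints at [-0.178, 0.527, 1.433, -0, 1.181, -0.178], TCP at [0.625, 0, 0.24] pointing down, gripper open.
Joint ranges: [-3.08, 3.08], [-0.75, 2.2], [0.22, 2.44], [-1.43, 4.57], [0, 2.65], [-2.85, 2.85]. Speed limits (rad/s): [2.79, 2.79, 3.14, 3.14, 3.14, 3.14].

### API

Orientations are given as a unit quaternion [x, y, z, w].
In Python, from rig import robot, cams gives the robot as it stands.
- The arm moves only by the shell command python3 -m pendant 'ROWS' [FORCE]. ROWS is JSON, a list of rows, each an object with "jaw": the opening, from 0 (shut) to 1 (fully open); "linear": the shift along the tool's x, y, z in cm, a list of three; "twist": the turn about the tool's z in degrees. A call has 1 to 12 rows; each row shifts and turns the commanded pose from where the row before left it, along the tool's axes as they then stand; what a row does not reach is not made up. A row lasts 1/12 s, in which the tool goes at most 41.7 mm and 7.16 degrees, less where a joint would pass 70% of its speed; a pose out of reach is approached as far as the arm can. A call is refused whole if a number of a shift passes 4.17 or a number of a turn 7.16, either way. A call with a gripper value outside its range is refused whole. The fingers move at their own pace and stop on an object; FORCE is the grip in N (left out, the last holds). Time passes only in rows, so rows that do not move let the fingers close. It gives the time, the measured TCP pose, the force, the opening and the grip force at its end, in the units of the state.
- robot.get_obs(): the state, without advancing time (a new reading comes with each control period).
- cams.camera(name): name is "scene" or "side" or "wrist"; returns a dict with "color" (420x560x3 uint8, blue, green, red), "depth" (420x560 float32, m along the optical axis (not along the pixel's ray), 0 where there is no reading), "fov_y" (degrees; the focal length in pixels is half the picture's height over the tangent of half this angle, whatever the lens; pixels are square), "cx", "cy" (the principal point, pixels), "view" (4x4, takes a point from world to camera coordinates). Camera axes: x right, y down, z forward; pixel columns grow to the right and rows downward; lengths in m; the calibration is good to about 2 mm. A picture is of the moment at which its call begins.
- robot.hand_in(): hands the job in; it is judged then, once.
The state is a dict: "time": time; "q": joint angles; "joint_velocities": joint speeds; "joint_torque": joint torques, N m; "position": TCP position; "tool_rot": TCP orientation; "ft_force": force on the tool from outside, world axes, zero at the start; "moment": the same for the moment, N m; "grip_width": finger opening in m; "grip_force": force on a finger pad.
Only numpy, scipy, OpenCV 4.12 (cv2) and the standard library are available. Lean on these libraries where they do the work, as an engineer would, in place of code of your own. Each camera call takes 0.05 s, during which the arm holds its last target. There are 200 camera calls.

## Working session

There is one attempt and no reset: what is moved stays moved. The work goes in short steps, Python scripts to look and compute and a shell command to move; the robot and the scene stay as the last step left them, time stands still between calls to the robot, and variables do not carry over. Pictures are saved under pics/ and viewed, at most 10 in all, crops included, and the job is handed in when it is done.

```bash
mkdir -p pics; cat > h.py <<'E'
import numpy as np,cv2,pickle
from rig import robot,cams
def shot(n,f):
    c=cams.camera(n); cv2.imwrite(f'pics/{f}.png',c['color']); pickle.dump(c,open(f'{f}.pkl','wb')); return c
def world(c):
    d=c['depth'];h,w=d.shape;f=h/2/np.tan(np.radians(c['fov_y'])/2)
    u,v=np.meshgrid(np.arange(w),np.arange(h))
    P=np.stack([(u-c['cx'])/f*d,(v-c['cy'])/f*d,d],-1)
    V=np.array(c['view']);return (P-V[:3,3])@V[:3,:3]
E
python3 - <<'E'
from h import *
a=shot('scene','scene1');b=shot('side','side1')
for c in(a,b):print(np.round(np.linalg.inv(c['view']),2).tolist(),c['fov_y'])
print(robot.get_obs())
E
```

```text
[[-0.43, 0.72, -0.54, 1.19], [0.9, 0.33, -0.27, 0.36], [-0.02, -0.6, -0.8, 1.08], [0.0, 0.0, 0.0, 1.0]] 49.18558315650705
[[0.71, -0.49, 0.5, -0.04], [-0.7, -0.51, 0.5, -0.59], [0.01, -0.71, -0.7, 0.89], [0.0, 0.0, 0.0, 1.0]] 43.61365746188193
{'time': 0.1, 'q': array([-1.78504812e-01,  5.28350196e-01,  1.43373474e+00, -1.04654831e-05,
        1.18139567e+00, -1.78508026e-01]), 'joint_velocities': array([ 0.00056151, -0.00192986, -0.00560897, -0.000208  ,  0.00142591,
       -0.00233678]), 'joint_torque': array([-3.02360622e-04, -4.40987206e+01, -1.77151054e+01,  6.34850166e-02,
        5.34114777e-02, -3.85449334e-05]), 'position': array([6.24395857e-01, 1.32620869e-04, 2.38696131e-01]), 'tool_rot': array([ 7.07103922e-01,  7.07109010e-01, -5.42339439e-04, -7.72643734e-04]), 'ft_force': array([ 0.46022246,  0.39524298, -0.32736389]), 'moment': array([ 0.00304344, -0.01044954,  0.03351642]), 'grip_force': 0.0, 'grip_width': 0.08724682158377281}
```

View pics/scene1.png

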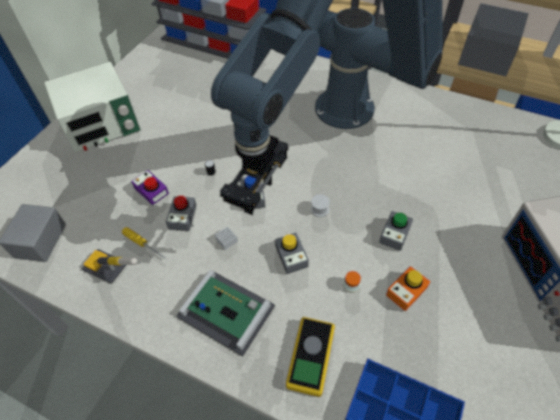

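View pics/side1.png

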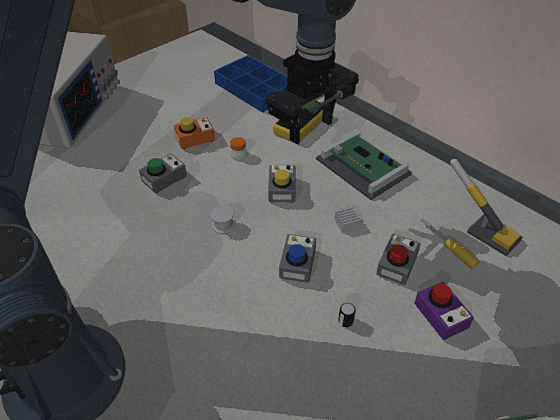

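The scene view shows grey modules with red (180,203), yellow (290,242), blue (250,182, under the gripper) and green (400,219) keys. The side view shows them at red (398,255), yellow (282,179), blue (297,253) and green (156,168). 

Possible mix-ups in the side view are the red key on the purple module (441,294) and the yellow key on the orange module (187,126). I choose the keys on grey bodies.

```bash
python3 - <<'E'
from h import *
seeds={'side1':dict(red=(398,255),yellow=(282,179),blue=(297,253),green=(156,168)),'scene1':dict(red=(180,202),yellow=(290,242),blue=(250,182),green=(400,219))}
for f,S in seeds.items():
    c=pickle.load(open(f+'.pkl','rb'));W=world(c)
    hsv=cv2.cvtColor(c['color'],cv2.COLOR_BGR2HSV).astype(int)
    for k,(u,v) in S.items():
        w=W[v-25:v+25,u-25:u+25].reshape(-1,3);h=hsv[v-25:v+25,u-25:u+25].reshape(-1,3)
        dh=abs(h[:,0]-hsv[v,u,0]);dh=np.minimum(dh,180-dh)
        m=(dh<10)&(h[:,1]>120)&(np.linalg.norm(w[:,:2]-W[v,u,:2],axis=1)<.04)&(w[:,2]>.05)&(w[:,2]<.08)
        q=w[m];q=q[q[:,2]>np.percentile(q[:,2],60)-.004] if m.sum() else q
        (cc,r)=cv2.minEnclosingCircle(q[:,:2].astype(np.float32)) if len(q) else (0,0)
        b=w[abs(w[:,2]-.042)<.006]; rect=cv2.minAreaRect(b[:,:2].astype(np.float32)) if len(b)>5 else 0
        print(f,k,m.sum(),'seed',W[v,u].round(3),'mean',q.mean(0).round(4),'circ',np.round(cc,4),round(r,4),'body',rect)
c=pickle.load(open('side1.pkl','rb'));im=c['color']
cv2.imwrite('pics/crop.png',cv2.resize(im[150:345,200:500],None,fx=2.6,fy=2.6,interpolation=2))
W=world(c)
for n,(u,v) in dict(cap=(347,307),reel=(223,212),jar=(238,141),sink=(346,213),scr=(460,250),decoyred=(441,294)).items():print(n,W[v,u].round(3))
E
```

```text
side1 red 262 seed [ 0.607 -0.268  0.068] mean [ 0.6161 -0.263   0.0674] circ [ 0.6174 -0.2618] 0.0182 body ((0.6329278349876404, -0.25666889548301697), (0.10061907768249512, 0.06420766562223434), 19.583431243896484)
side1 yellow 185 seed [0.6   0.063 0.065] mean [0.6075 0.072  0.0674] circ [0.609  0.0737] 0.019 body ((0.6202784776687622, 0.08446138352155685), (0.09946699440479279, 0.06391353160142899), 45.05614471435547)
side1 blue 262 seed [ 0.462 -0.123  0.07 ] mean [ 0.4669 -0.117   0.0675] circ [ 0.4666 -0.1153] 0.0188 body ((0.4814043641090393, -0.10686075687408447), (0.09875725209712982, 0.06390772759914398), 35.00021743774414)
side1 green 166 seed [0.411 0.3   0.065] mean [0.4172 0.314  0.0674] circ [0.4166 0.3137] 0.0198 body ((0.4351111352443695, 0.31638336181640625), (0.07115022093057632, 0.09632600843906403), 88.23165893554688)
scene1 red 124 seed [ 0.63  -0.253  0.069] mean [ 0.6233 -0.2601  0.0649] circ [ 0.6228 -0.2609] 0.0175 body ((0.607184112071991, -0.29072874784469604), (0.1985546052455902, 0.0990864485502243), 49.68708801269531)
scene1 yellow 149 seed [0.617 0.08  0.064] mean [0.6138 0.0745 0.0652] circ [0.614  0.0736] 0.0178 body ((0.6238242983818054, 0.08471756428480148), (0.09621065855026245, 0.06462636590003967), 45.39765167236328)
scene1 blue 78 seed [ 0.481 -0.111  0.064] mean [ 0.4764 -0.116   0.0647] circ [ 0.4748 -0.1168] 0.0152 body ((0.47480782866477966, -0.10092423111200333), (0.10664777457714081, 0.05086130648851395), 69.31747436523438)
scene1 green 128 seed [0.429 0.319 0.066] mean [0.4258 0.3178 0.065 ] circ [0.4246 0.3171] 0.0173 body ((0.43966248631477356, 0.3160659074783325), (0.063901886343956, 0.09578684717416763), 89.43112182617188)
cap [ 0.451 -0.268  0.043]
reel [0.443 0.091 0.045]
jar [0.635 0.262 0.047]
sink [ 0.656 -0.091  0.025]
scr [ 0.75  -0.335  0.023]
decoyred [ 0.588 -0.383  0.068]
```

View pics/crop.png

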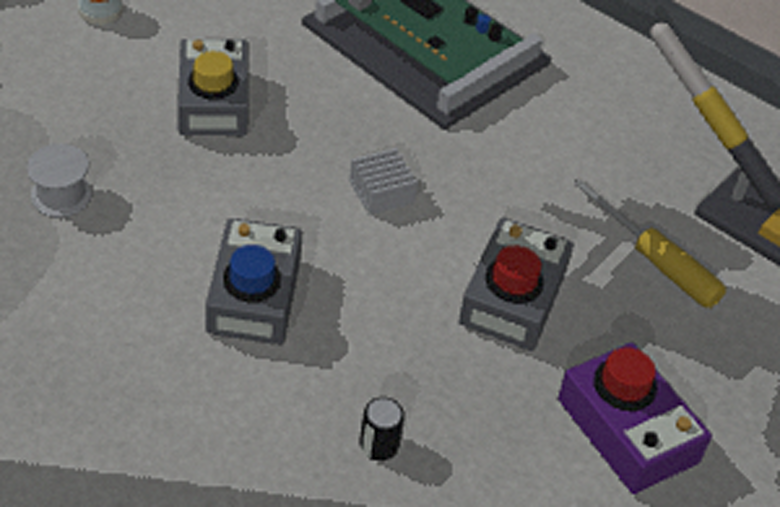

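The crop confirms the choices: the red, yellow and blue keys sit on grey bodies, and the purple module (630,375 in the crop) is a separate one. Both cameras and the body fits agree on red ≈(0.619,-0.262), yellow ≈(0.611,0.074) and blue ≈(0.470,-0.116), with tops at about 0.066. Tool x is world +y, tool y is world +x, and tool z is down.

```bash
python3 -m pendant '[{"jaw":0,"linear":[-2.6,-0.06,0],"twist":0},{"jaw":0,"linear":[-2.6,-0.06,0],"twist":0},{"jaw":0,"linear":[-2.6,-0.06,0],"twist":0},{"jaw":0,"linear":[-2.6,-0.06,0],"twist":0},{"jaw":0,"linear":[-2.6,-0.06,0],"twist":0},{"jaw":0,"linear":[-2.6,-0.06,0],"twist":0},{"jaw":0,"linear":[-2.6,-0.06,0],"twist":0},{"jaw":0,"linear":[-2.6,-0.06,0],"twist":0},{"jaw":0,"linear":[-2.6,-0.06,0],"twist":0},{"jaw":0,"linear":[-2.7,-0.06,0],"twist":0},{"jaw":0,"linear":[0,0,0],"twist":0},{"jaw":0,"linear":[0,0,0],"twist":0}]' 5
python3 -m pendant '[{"jaw":0,"linear":[0,0,2.5],"twist":0},{"jaw":0,"linear":[0,0,2.5],"twist":0},{"jaw":0,"linear":[0,0,2.5],"twist":0},{"jaw":0,"linear":[0,0,2.5],"twist":0},{"jaw":0,"linear":[0,0,2],"twist":0},{"jaw":0,"linear":[0,0,1],"twist":0},{"jaw":0,"linear":[0,0,0],"twist":0},{"jaw":0,"linear":[0,0,0],"twist":0},{"jaw":0,"linear":[0,0,0],"twist":0}]'
python3 - <<'E'
from h import *
shot('side','side2')
E
```

```text
time: 1.1
position: [0.6184, -0.2624, 0.2388]
tool_rot: [0.708, 0.706, -0.0, -0.001]
ft_force: [-0.7, -0.2, 0.0]
grip_width: 0.0147
grip_force: 0.0
time: 1.85
position: [0.62, -0.261, 0.111]
tool_rot: [0.707, 0.707, 0.0, 0.001]
ft_force: [-0.6, 1.2, -0.3]
grip_width: 0.0008
grip_force: 0.0
```

View pics/side2.png

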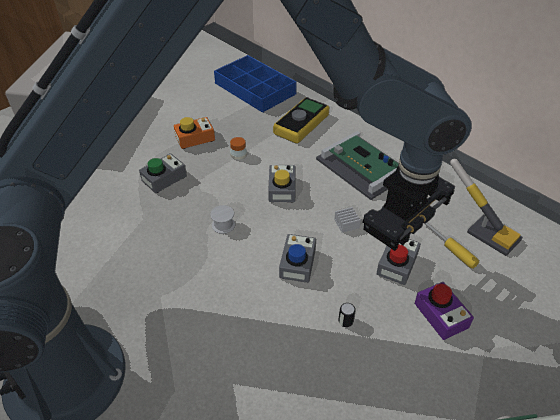

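The closed fingers are just above the red key (398,252), and the module hasn't moved. Next I descend slowly.

```bash
python3 -m pendant '[{"jaw":0,"linear":[0,0,1],"twist":0},{"jaw":0,"linear":[0,0,1],"twist":0},{"jaw":0,"linear":[0,0,0.5],"twist":0},{"jaw":0,"linear":[0,0,0.2],"twist":0},{"jaw":0,"linear":[0,0,0.2],"twist":0},{"jaw":0,"linear":[0,0,0.2],"twist":0},{"jaw":0,"linear":[0,0,0.2],"twist":0},{"jaw":0,"linear":[0,0,0],"twist":0},{"jaw":0,"linear":[0,0,0],"twist":0}]'
python3 -m pendant '[{"jaw":0,"linear":[0,0,0.2],"twist":0},{"jaw":0,"linear":[0,0,0.2],"twist":0},{"jaw":0,"linear":[0,0,0],"twist":0},{"jaw":0,"linear":[0,0,0],"twist":0}]'
```

```text
time: 2.65
position: [0.6189, -0.2609, 0.0766]
tool_rot: [0.707, 0.707, -0.0, -0.0]
ft_force: [-1.3, 0.6, 1.9]
grip_width: 0.0003
grip_force: 1.0
time: 2.98
position: [0.6193, -0.2611, 0.0726]
tool_rot: [0.707, 0.707, 0.0, 0.0]
ft_force: [-0.5, 0.5, 2.9]
grip_width: 0.0004
grip_force: 1.2
```

Constant 3 N at about 10 mm of sink, as expected. I continue to about 14 mm.

```bash
python3 -m pendant '[{"jaw":0,"linear":[0,0,0.2],"twist":0},{"jaw":0,"linear":[0,0,0.2],"twist":0},{"jaw":0,"linear":[0,0,0],"twist":0},{"jaw":0,"linear":[0,0,0],"twist":0},{"jaw":0,"linear":[0,0,0],"twist":0}]'
```

```text
time: 3.4
position: [0.6193, -0.2612, 0.0692]
tool_rot: [0.707, 0.707, 0.0, 0.0]
ft_force: [-1.8, 1.4, 6.7]
grip_width: 0.0005
grip_force: 3.1
```

The force has risen past 3 N, so red is fully in. I lift off and travel to yellow, then check.

```bash
python3 -m pendant '[{"jaw":0,"linear":[0,0,-0.5],"twist":0},{"jaw":0,"linear":[0,0,-1.5],"twist":0},{"jaw":0,"linear":[0,0,-2.5],"twist":0},{"jaw":0,"linear":[0,0,-2.5],"twist":0},{"jaw":0,"linear":[2.5,0,0],"twist":0},{"jaw":0,"linear":[3,0,0],"twist":0},{"jaw":0,"linear":[3,0,0],"twist":0},{"jaw":0,"linear":[3,0,0],"twist":0},{"jaw":0,"linear":[3,0,0],"twist":0},{"jaw":0,"linear":[3,-0.2,0],"twist":0},{"jaw":0,"linear":[3,-0.2,0],"twist":0},{"jaw":0,"linear":[3,-0.2,0],"twist":0}]'
python3 -m pendant '[{"jaw":0,"linear":[3,-0.2,0],"twist":0},{"jaw":0,"linear":[3,0,0],"twist":0},{"jaw":0,"linear":[2.5,0,0],"twist":0},{"jaw":0,"linear":[1.5,0,0],"twist":0},{"jaw":0,"linear":[0,0,0],"twist":0},{"jaw":0,"linear":[0,0,0],"twist":0},{"jaw":0,"linear":[0,0,0],"twist":0}]'
cat >chk.py <<'E'
from h import *
import sys
c=shot('side',sys.argv[1]);W=world(c)
for n,p in dict(red=(.619,-.2615),yellow=(.611,.074),blue=(.47,-.116)).items():
    m=(np.hypot(W[...,0]-p[0],W[...,1]-p[1])<.012)&(W[...,2]<.08)&(W[...,2]>.03)
    print(n,m.sum(),np.median(W[m][:,2]) if m.any() else None)
E
python3 chk.py side3
```

```text
time: 4.4
position: [0.613, -0.0247, 0.1382]
tool_rot: [0.707, 0.707, 0.0, 0.0]
ft_force: [-0.0, -0.6, -0.1]
grip_width: 0.0006
grip_force: 0.0
time: 4.98
position: [0.6113, 0.0729, 0.1384]
tool_rot: [0.707, 0.707, -0.0, 0.0]
ft_force: [0.3, -0.1, 0.4]
grip_width: 0.0005
grip_force: 0.0
red 86 0.05755041486609655
yellow 57 0.06755398329900211
blue 86 0.067801344424509
```

The red top dropped 10 mm and the others are still up. The tool is within 1 mm of yellow, so I press it.

```bash
python3 -m pendant '[{"jaw":0,"linear":[0,0,2],"twist":0},{"jaw":0,"linear":[0,0,2],"twist":0},{"jaw":0,"linear":[0,0,1.2],"twist":0},{"jaw":0,"linear":[0,0,0.2],"twist":0},{"jaw":0,"linear":[0,0,0.2],"twist":0},{"jaw":0,"linear":[0,0,0.2],"twist":0},{"jaw":0,"linear":[0,0,0.2],"twist":0},{"jaw":0,"linear":[0,0,0.2],"twist":0},{"jaw":0,"linear":[0,0,0.2],"twist":0},{"jaw":0,"linear":[0,0,0],"twist":0},{"jaw":0,"linear":[0,0,0],"twist":0},{"jaw":0,"linear":[0,0,0],"twist":0}]'
```

```text
time: 6.03
position: [0.6115, 0.074, 0.0749]
tool_rot: [0.707, 0.707, 0.0, 0.001]
ft_force: [-0.1, -2.8, 2.8]
grip_width: 0.0005
grip_force: 1.3
```

```bash
python3 -m pendant '[{"jaw":0,"linear":[0,0,0.2],"twist":0},{"jaw":0,"linear":[0,0,0.2],"twist":0},{"jaw":0,"linear":[0,0,0.2],"twist":0},{"jaw":0,"linear":[0,0,0],"twist":0},{"jaw":0,"linear":[0,0,0],"twist":0},{"jaw":0,"linear":[0,0,0],"twist":0}]'
```

```text
time: 6.53
position: [0.6116, 0.074, 0.0691]
tool_rot: [0.707, 0.707, 0.0, 0.001]
ft_force: [-1.4, -2.0, 7.4]
grip_width: 0.0005
grip_force: 3.2
```

Yellow is in at 7.4 N. I lift off and move to blue.

```bash
python3 -m pendant '[{"jaw":0,"linear":[0,0,-0.5],"twist":0},{"jaw":0,"linear":[0,0,-1.5],"twist":0},{"jaw":0,"linear":[0,0,-2.5],"twist":0},{"jaw":0,"linear":[0,0,-2.5],"twist":0},{"jaw":0,"linear":[-2.4,-1.8,0],"twist":0},{"jaw":0,"linear":[-2.4,-1.8,0],"twist":0},{"jaw":0,"linear":[-2.4,-1.8,0],"twist":0},{"jaw":0,"linear":[-2.4,-1.8,0],"twist":0},{"jaw":0,"linear":[-2.4,-1.8,0],"twist":0},{"jaw":0,"linear":[-2.4,-1.8,0],"twist":0},{"jaw":0,"linear":[-2.4,-1.8,0],"twist":0},{"jaw":0,"linear":[-2.2,-1.5,0],"twist":0}]'
python3 -m pendant '[{"jaw":0,"linear":[0,0,0],"twist":0},{"jaw":0,"linear":[0,0,0],"twist":0},{"jaw":0,"linear":[0,0,0],"twist":0}]'
python3 chk.py side4
```

```text
time: 7.53
position: [0.4684, -0.1162, 0.1382]
tool_rot: [0.707, 0.707, 0.0, -0.001]
ft_force: [-0.3, -0.2, 0.2]
grip_width: 0.0005
grip_force: 0.0
time: 7.78
position: [0.4703, -0.1156, 0.1384]
tool_rot: [0.707, 0.707, 0.0, -0.0]
ft_force: [-0.0, 0.4, 0.8]
grip_width: 0.0007
grip_force: 0.0
red 77 0.05753551104025839
yellow 0 None
blue 79 0.06799092005733524
```

Yellow is hidden in the side view, so I check it from the scene camera before pressing blue.

```bash
sed "s/'side'/'scene'/" chk.py > chk2.py; python3 chk2.py scene4
```

```text
red 42 0.05479055790109746
yellow 58 0.05564967112018191
blue 41 0.06542781721614208
```

View pics/scene4.png

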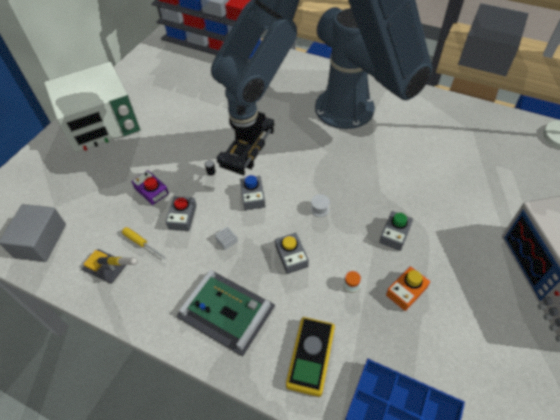

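Red (181,203) and yellow (290,242) are in, at 55 mm. Blue (251,182) is still up, with the gripper above it and nothing disturbed. I press blue.

```bash
python3 -m pendant '[{"jaw":0,"linear":[0,0,2],"twist":0},{"jaw":0,"linear":[0,0,2],"twist":0},{"jaw":0,"linear":[0,0,1.2],"twist":0},{"jaw":0,"linear":[0,0,0.2],"twist":0},{"jaw":0,"linear":[0,0,0.2],"twist":0},{"jaw":0,"linear":[0,0,0.2],"twist":0},{"jaw":0,"linear":[0,0,0.2],"twist":0},{"jaw":0,"linear":[0,0,0.2],"twist":0},{"jaw":0,"linear":[0,0,0.2],"twist":0},{"jaw":0,"linear":[0,0,0],"twist":0},{"jaw":0,"linear":[0,0,0],"twist":0},{"jaw":0,"linear":[0,0,0],"twist":0}]'
```

```text
time: 8.88
position: [0.4702, -0.1161, 0.0748]
tool_rot: [0.707, 0.707, 0.0, 0.0]
ft_force: [-0.6, 1.6, 2.1]
grip_width: 0.0007
grip_force: 1.3
```

```bash
python3 -m pendant '[{"jaw":0,"linear":[0,0,0.2],"twist":0},{"jaw":0,"linear":[0,0,0.2],"twist":0},{"jaw":0,"linear":[0,0,0.2],"twist":0},{"jaw":0,"linear":[0,0,0],"twist":0},{"jaw":0,"linear":[0,0,0],"twist":0},{"jaw":0,"linear":[0,0,0],"twist":0}]'
python3 -m pendant '[{"jaw":0,"linear":[0,0,-0.5],"twist":0},{"jaw":0,"linear":[0,0,-1.5],"twist":0},{"jaw":0,"linear":[0,0,-2.5],"twist":0},{"jaw":0,"linear":[0,0,-2.5],"twist":0},{"jaw":0,"linear":[0,0,-2.5],"twist":0},{"jaw":0,"linear":[0,0,-2.5],"twist":0},{"jaw":0,"linear":[0,0,-1],"twist":0},{"jaw":0,"linear":[0,0,0],"twist":0},{"jaw":0,"linear":[0,0,0],"twist":0},{"jaw":0,"linear":[0,0,0],"twist":0}]'
python3 chk2.py scene5; python3 chk.py side5
```

```text
time: 9.38
position: [0.4703, -0.1162, 0.0687]
tool_rot: [0.707, 0.707, 0.0, 0.0]
ft_force: [-0.6, 1.8, 5.8]
grip_width: 0.0004
grip_force: 3.4
time: 10.22
position: [0.4693, -0.1159, 0.1976]
tool_rot: [0.707, 0.707, -0.0, -0.001]
ft_force: [-0.4, 0.5, 0.5]
grip_width: 0.0009
grip_force: 0.0
red 43 0.0554646042028954
yellow 59 0.05524690338402649
blue 44 0.0546724636328645
red 85 0.05791734548408126
yellow 0 None
blue 75 0.05825168993926712
```

All three keys are in and the arm is clear.

```bash
python3 -c "from rig import robot;print(robot.hand_in())"
```

```text
the job is handed in; nothing more can be done
None
```

I pressed the red, yellow and blue keys fully in, in that order, lifting off after each one. The pressing force read at most 7.4 N, the green key and loose items were never approached, and the job is handed in; no verdict was returned.

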